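# Hold a phone battery against a tester's sprung contacts

## Robot

A 6-joint arm with a two-finger parallel gripper is mounted at the origin on a cart in front of the work surface, level with it; the furniture and walls round the work are solid. World frame = base frame: x ahead of the robot, y to its left, z up, the work surface at z = 0. Lengths are in m, angles in rad, forces in N, time in s.
With the tool pointing down it reaches from about 0.35 to 0.975 m from the base axis. Payload 4.9 kg.
Tool frame: the origin (TCP) lies at the very end of the fingers, on their centre line; the grasp point (between the pads) lies 19 mm behind it; z points along the fingers, y is the line along which they close (so a half turn about z gives the same grasp; the last joint's range is limited). The gripper opens to 85 mm and grips with 20 to 120 N. Pads are 22 mm wide; open, the fingers measure 114 mm over their backs; the gripper's body (76 mm by 85 mm) begins 54 mm behind the grasp point. The pads swing forward as they close: fully open they stand 13 mm farther back than shut.
Start: joints at [-1.423, 0.053, 1.613, -0, 1.476, -0.119], TCP at [0.165, -0.603, 0.197] pointing down, gripper open.
Joint ranges: [-3.01, 3.01], [-1.01, 2.22], [0.06, 2.58], [-1.02, 4.17], [0.09, 2.62], [-3.14, 3.14]. Speed limits (rad/s): [2.57, 2.57, 3.14, 3.14, 3.14, 3.14].

## Interface

Orientations are given as a rotation vector (axis times angle).
In Python, from station import get_obs, get_image, finish_job gives the robot as it stands. The module is installed in compiled form; this text tells all that it offers.
- The arm moves only by the tool carry_out, never from a script. Its argument "rows" is a list of rows, each a list of 7 numbers: the turn, a rotation vector about the tool's x, y, z as a fraction of full scale, then the shift along the tool's x, y, z as a fraction of full scale, then the closure, from -1 (fully open) to 1 (shut). A call has 1 to 5 rows; each row is the pose to reach, as a shift and turn from the pose commanded when the call began, along the tool's axes at that moment, turning the shorter way round; what a row does not reach only later rows make up. Full scale, the value 1, is 300 mm for a shift and pi rad for a turn. A row lasts 1/10 s, in which the tool goes at most 50 mm and 8.59 degrees, less where a joint would pass 70% of its speed; a pose out of reach is approached as far as the arm can. A call with a number of a shift or a turn outside -1 to 1 is refused whole. A call with a gripper value outside its range is refused whole. The fingers move at their own pace and stop on an object; "force" is the grip in N (left out, the last holds). Time passes only in rows, so rows that repeat a pose let the fingers close. It gives the time, the measured TCP pose, the force, the opening and the grip force at its end, in the units of the state.
- get_obs(): the state, without advancing time (a new reading comes with each control period).
- get_image(name): name is "side" or "top"; returns a dict with "img" (400x640x3 uint8, blue, green, red), "mtx" (3x3 intrinsics, pixels), "R" (3x3) and "t" (3): a world point X has camera coordinates R X + t. Camera axes: x right, y down, z forward; pixel columns grow to the right and rows downward; lengths in m; the calibration is good to about 2 mm. A picture is of the moment at which its call begins. There is no depth.
- finish_job(): hands the job in; it is judged then, once.
The state is a dict: "t": time; "q": joint angles; "dq": joint speeds; "effort": joint torques, N m; "tool_pos": TCP position; "tool_rot": TCP orientation; "contact_force": force on the tool from outside, world axes, zero at the start; "wrist_torque": the same for the moment, N m; "opening": finger opening in m; "grip_force": force on a finger pad.
Only numpy, scipy, OpenCV 4.12 (cv2) and the standard library are available. Lean on these libraries where they do the work, as an engineer would, in place of code of your own. Each camera call takes 0.05 s, during which the arm holds its last target. There are 200 camera calls.

## Task

Test the phone battery that lies beside the battery tester (not the one far left by the orange tray): lay it flat in the white loading outline on the deck of the tester with its orange contact end toward the contact head, then slide it along the deck without lifting it, between the guides and under their lips, until it pushes the sprung contacts back and sits squarely against both steel stop screws. The tester has no catch, so finish while still holding the battery there, pressed firmly but gently against the stops (never ram them), and leave the phone and the other things on the bench alone.

Things in the scene. Friction and masses are not known exactly. Their poses are not given: they have to be found in the camera images.
- battery: Loose flat phone battery beside the tester, black, white label, one orange contact end, 45 mm wide (x), 91 mm long (y), 8 to 10 mm thick, about 60 g, flat on the bench at the start. Origin at the centre of its underside; its -y points to the orange end, z up. Grip it across its width at the middle or behind it: when it is home the guides begin 14 mm ahead of its middle.
- battery_contact_end (a point): Middle of the battery's orange contact end face, 45.5 mm from the battery's origin along its -y, 4 mm above its underside.
- tester: Battery tester, fixed to the bench: grey base 204 mm long (x), 112 mm wide (y); flat black deck, 66 mm wide, 17 mm above the bench, from x = -98 to +43 mm; black contact head 100 mm wide from x = 52 to 102 mm, 46 mm high, with a small display on top. Origin at the centre of its underside, x along the sliding direction toward the head, z up.
- load_mark (a point): Centre of the white corner marks (loading outline, 95 x 49 mm, with an orange bar on the side where the contact end goes) on the deck's top surface, at x = -40 mm in the tester's frame; axes as the tester's. A battery in the outline has its origin here.
- guide_mouth (a point): Point on the deck midway between the flared mouths of the two aluminium guides, 31 mm before the stop face; axes as the tester's. The guides stand 15.5 mm above the deck: mouths 57 mm apart here, narrowing to 47.6 mm within 10 mm and then parallel up to the stops; 14 mm on from here lips begin that reach 4 mm inward over the battery, 12 mm above the deck.
- stop_face (a point): Point on the deck midway between the faces of the two stop screws (9 mm steel discs 31 mm apart, centred 5 mm above the deck); axes as the tester's. Home, the battery's contact end face lies in this plane, its origin about 45.5 mm before it and 40.5 mm on from the loading outline.
- stops: The two fixed steel stop screws, which the battery's end face meets when it is fully home. Same origin and axes as the tester. A battery that is also pressed down drags on the rubber deck (friction about 0.6), and that part of the push does not reach the contacts or the stops.
- plunger (a joint): Sprung contact slide (white block with brass blades, 17 mm wide, between the stop screws), in m: 0 when free, its nose then 8 mm before the stop face; about 0.008 when the battery meets the stop screws. Takes about 3 N to start and 9 N at the stops (750 N/m), and pushes the battery back out when let go. At the stops nothing gives: all further push goes to the screws.
- open_phone: Opened phone handset with a green board, 68 x 138 x 10 mm, lying flat on the bench on the other side of the tester from the battery; leave alone. Origin at the centre of its underside.
- solder_spool: Blue spool of solder wire, 62 mm diameter, 46 mm high; leave alone. Origin at the centre of its underside.
- flux_bottle: Upright flux bottle with yellow cap and needle, 38 mm wide, 142 mm high; leave alone. Origin at the centre of its underside.
- yellow_driver: Screwdriver with yellow handle, 187 mm long, lying on the bench; leave alone. Origin at its middle, on the bench.
Not all that is in view belongs to the job. There is more than one size of the battery; the job needs the larger.

How it is judged:
By the outcome, as a careful person would: the job done as asked, in the order asked, and still so for the second after the job is handed in, while the arm keeps its last pose, push and grip.
It also fails if it takes over 64 s, if anything falls off the work surface, if the arm or the gripper's body presses on something with over 40 N, if the wrist force passes 120 N, or if a joint passes its speed limit or range.

## Working session

There is one attempt and no reset: what is moved stays moved. The work goes in short steps, Python scripts to look and compute and a tool call to move; the robot and the scene stay as the last step left them, time stands still between calls to the robot, and variables do not carry over. Pictures are saved under pics/ and viewed, at most 10 in all, crops included, and the job is handed in when it is done.

Besides the shell and the picture viewer there is one more tool, called after "Call:" as name(argument=value, ...) on one line, values as JSON. carry_out: Moves the arm, as the interface text tells. Shift numbers are shares of 300 mm and turn numbers shares of pi rad, none past 1 either way. Its arguments: {"type":"object","properties":{"rows":{"type":"array"},"force":{"type":"number"}},"required":["rows"]}

```bash
mkdir -p pics
cat > h.py <<'E'
import numpy as np, cv2
from scipy.spatial.transform import Rotation as Ro
from station import get_obs, get_image, finish_job
def ray(c,u,v,z):
    d=c['R'].T@np.linalg.inv(c['mtx'])@np.array([u,v,1.]); o=-c['R'].T@c['t']
    return o+d*(z-o[2])/d[2]
def proj(c,X):
    p=c['mtx']@(c['R']@np.array(X)+c['t']); return p[:2]/p[2]
def state():
    o=get_obs(); print(round(o['t'],2),np.round(o['tool_pos'],4),np.round(o['contact_force'],1),round(o['opening'],4),round(o['grip_force'],1)); print(np.round(Ro.from_rotvec(o['tool_rot']).as_matrix(),4).tolist()); return o
E
python3 - <<'E'
from h import *
state()
for n in('top','side'):
    c=get_image(n); cv2.imwrite(f'pics/{n}0.png',c['img']); print(n,np.round(-c['R'].T@c['t'],3),np.round(c['R'],2).tolist(),c['mtx'][0,0])
E
```

```text
0.0 [ 0.1647 -0.6022  0.1954] [ 0.3 -0.1 -0.8] 0.0851 0.0
[[0.9646, 0.2637, -0.0003], [0.2637, -0.9646, 0.0021], [0.0003, -0.0021, -1.0]]
top [0.3   0.128 1.472] [[0.0, -1.0, 0.0], [-0.98, -0.0, -0.21], [0.21, -0.0, -0.98]] 520.4363130221923
side [ 0.519 -1.202  0.859] [[1.0, -0.08, 0.0], [-0.04, -0.54, -0.84], [0.06, 0.84, -0.54]] 416.88641562514266
```

View pics/top0.png

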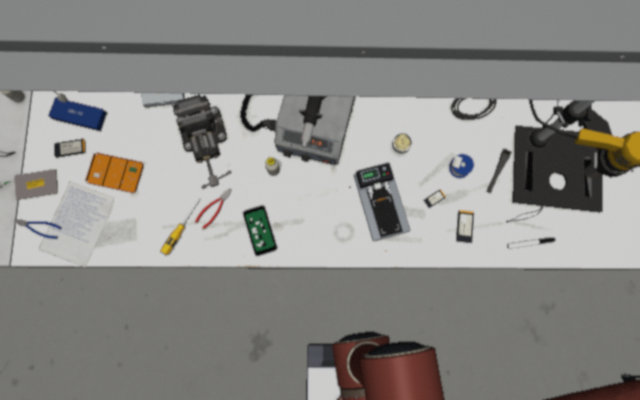

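View pics/side0.png

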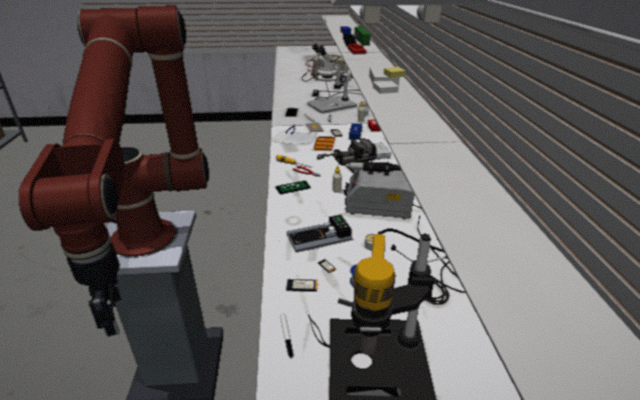

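Three things could be the battery in the top view: (465,226) beside the tester, a smaller one at (434,198), and one by the orange tray at (70,147). I choose (465,226), and its size should confirm it. The tester is at about (382,205) with its head at the top (375,173).

Run:
```python
from h import *
c=get_image('top'); im=c['img']
cr=im[150:255,340:490]; cv2.imwrite('pics/crop1.png',cv2.resize(cr,None,fx=5,fy=5,interpolation=cv2.INTER_CUBIC))
g=cv2.cvtColor(im,cv2.COLOR_BGR2GRAY); hsv=cv2.cvtColor(im,cv2.COLOR_BGR2HSV)
print('grip tcp in px',proj(c,get_obs()['tool_pos']))
# battery: anything differing from white bench
bench=np.median(g[225:260,420:445]);print('bench',bench)
m=((g<bench-45)|(hsv[...,1]>70)).astype('uint8')
for nm,(x0,y0,x1,y1),z in(('bat',(450,202,482,248),.008),('small',(420,186,448,210),.005),('tester',(350,158,414,246),.0)):
    s=np.zeros_like(m); s[y0:y1,x0:x1]=m[y0:y1,x0:x1]
    C=max(cv2.findContours(s,0,1)[0],key=cv2.contourArea)
    P=np.array([ray(c,*p[0],z)[:2] for p in C],'float32')*1000
    r=cv2.minAreaRect(P); print(nm,r,'px',cv2.minAreaRect(C)[0])
o=cv2.inRange(hsv,(5,120,100),(25,255,255))
for (x0,y0,x1,y1),z in(((450,202,482,248),.008),((355,160,414,246),.017)):
    ys,xs=np.nonzero(o[y0:y1,x0:x1]); 
    if len(xs): print('orange',len(xs),xs.mean()+x0,ys.mean()+y0,ray(c,xs.mean()+x0,ys.mean()+y0,z))
```

```text
grip tcp in px [630.88963944 370.99130476]
bench 205.0
bat ((537.7429809570312, -282.4140625), (48.238006591796875, 92.49475860595703), 83.16336059570312) px (464.5, 226.0)
small ((618.4767456054688, -199.5270538330078), (32.08097457885742, 61.82754898071289), 31.04120445251465) px (434.1470642089844, 198.41177368164062)
tester ((611.3341674804688, -46.58252716064453), (217.388427734375, 115.02615356445312), 15.413843154907227) px (381.16876220703125, 201.2738800048828)
orange 23 465.60869565217394 211.8695652173913 [ 0.57880153 -0.28747207  0.008     ]
orange 2 379.5 199.0 [ 0.61338267 -0.04044857  0.017     ]
```

View pics/crop1.png

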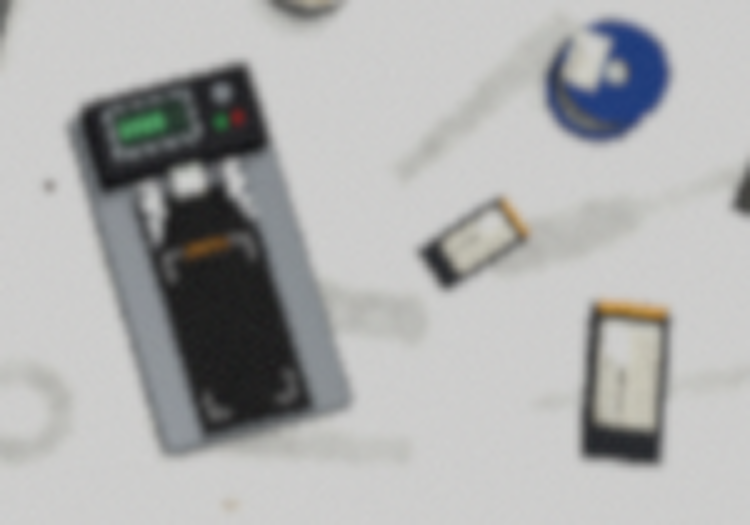

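The crop shows the larger battery at top-view pixel (465,226), measured 48 x 92 mm, with its orange end toward the far side. The small one measures 32 x 62 mm, so it is ruled out. The tester head is at the far end and the four corner marks are clear. Next I measure the deck more finely.

```bash
cat > deck.py <<'E'
from h import *
def up(im,x0,y0,x1,y1,k=8): return cv2.resize(im[y0:y1,x0:x1],None,fx=k,fy=k,interpolation=cv2.INTER_CUBIC)
def back(p,x0,y0,k=8): return (np.asarray(p,float)+.5)/k-.5+np.array([x0,y0])
E
python3 - <<'E'
from deck import *
c=get_image('top'); im=np.mean([get_image('top')['img'].astype(float) for _ in range(4)],0)
g=cv2.cvtColor(im.astype('uint8'),cv2.COLOR_BGR2GRAY).astype('float32')
# deck side edges: black/grey half level per row
L=[];R=[]
for v in range(206,233):
    row=g[v]; cx=int(382+(v-206)*0.29); 
    mid=cx
    for s,A in((-1,L),(1,R)):
        u=mid+s*6
        while row[u]<85 and abs(u-mid)<22: u+=s
        a,b=row[u-s],row[u]; A.append(ray(c,u-s+s*(85-a)/(b-a),v,.017)[:2]*1000)
for A in(L,R):
    A=np.array(A); vx,vy,x,y=cv2.fitLine(A.astype('float32'),cv2.DIST_HUBER,0,.01,.01).ravel(); print('edge ang',np.degrees(np.arctan2(vy,vx)*1) ,'y at x=570',y+(570-x)*vy/vx, 'y at 620',y+(620-x)*vy/vx)
print(np.round(g[190:236:2,370:408:1][:, ::2]).astype(int))
box=(365,190,410,240); U=up(g,*box).astype('uint8')
th=cv2.morphologyEx(U,cv2.MORPH_TOPHAT,np.ones((41,41)))
cv2.imwrite('pics/th.png',np.hstack([U,np.clip(th.astype(int)*3,0,255).astype('uint8')]))
E
```

```text
edge ang 15.547692 y at x=570 -22.59505 y at 620 -8.683992
edge ang 15.251962 y at x=570 -89.196526 y at 620 -75.56312
[[193 126  48  58  42  35  31  31  74 147 148 140 139 138 171 203 204 204
  204]
 [165 142  43  29  30  32  32  30  35  90 146 141 139 139 155 199 205 205
  205]
 [154 112  34  28  31  30  32  32  32  42  83 129 141 139 143 191 204 205
  205]
 [131 104  29  30  31  32  36  38  57  64  57 107 140 139 139 169 203 205
  204]
 [ 98  72  33  37  51  63  70  68  71  80  74  84 135 140 139 155 201 205
  205]
 [ 67  55  69  64  70  67  52  43  38  46  78  60 126 139 140 145 191 205
  205]
 [ 80  67  72  40  37  33  31  31  31  33  47  46 112 140 140 140 183 204
  205]
 [103  60  77  35  30  31  31  30  31  31  32  35  93 138 140 140 161 200
  204]
 [124  54  57  33  29  30  30  30  31  30  30  31  71 132 141 139 143 181
  194]
 [135  76  33  30  30  30  30  30  30  30  30  28  49 119 141 140 137 163
  181]
 [143  99  36  29  32  33  31  31  29  30  31  30  35  94 139 141 139 149
  178]
 [145 123  47  31  31  31  31  31  30  31  32  30  32  72 132 140 140 140
  176]
 [145 133
[... 182 characters left out ...]
  30  32  32  31  30  31  32  82 137 141 140
  153]
 [147 146 129  57  31  31  32  29  31  31  30  30  31  31  57 127 142 141
  143]
 [147 147 142  85  33  31  31  30  29  30  31  31  31  32  44 110 141 142
  140]
 [144 148 146 106  39  33  30  29  28  31  31  31  31  51  66  87 138 142
  141]
 [140 148 147 127  52  33  31  29  29  30  30  30  32  42  72  65 129 142
  141]
 [132 148 148 138  74  47  45  31  29  31  31  31  38  61  80  53 113 141
  142]
 [131 146 148 145  96  63  68  36  32  29  30  31  40  64  53  42  93 138
  137]
 [146 143 148 148 124  56  87  80  48  31  31  35  42  56  68  85 114 138
  153]
 [163 136 148 148 136  69  54  51  42  52  66  79  98 115 132 158 174 189
  198]]
```

View pics/th.png

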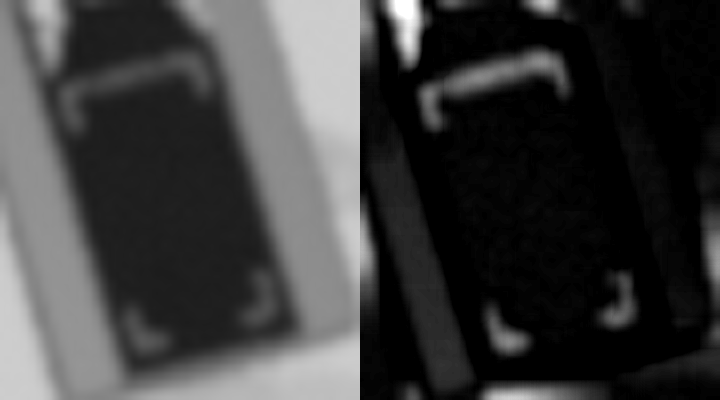

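Run:
```python
from deck import *
c=get_image('top')
P=[ray(c,*back(p,365,190),.017)[:2]*1000 for p in((64,88),(202,57),(270,318),(137,348))]
P=np.array(P);print(P.round(1),np.linalg.norm(P-np.roll(P,-1,0),axis=1).round(1))
m=P.mean(0); h=np.radians(15.4); x=np.array([np.cos(h),np.sin(h)])
print('mark',m,'centerline y at mark x',-55.9+(m[0]-570)*np.tan(h))
e=ray(c,*back((210,355),365,190),.017)[:2]*1000; print('deck near edge rel mark (expect -58)',(e-m)@x)
print('stop',m+86*x,'home origin',m+40.5*x)
```

```text
[[608.7 -20.5]
 [620.3 -70.1]
 [526.  -92. ]
 [515.1 -44.8]] [50.9 96.8 48.4 96.7]
mark [567.53847486 -56.84374534] centerline y at mark x -56.57801698518758
deck near edge rel mark (expect -58) -56.44346502523826
stop [650.45067962 -34.00591924] home origin [606.58433873 -46.08872258]
```

```bash
cat >> h.py <<'E'
def go(x,y,z,hd):
    """shares for a world target (mm) with tool pointing down, tool x heading hd deg"""
    o=state(); Rm=Ro.from_rotvec(o['tool_rot']).as_matrix()
    d=Rm.T@(np.array([x,y,z])/1000-o['tool_pos'])
    h=np.radians(hd); T=np.array([[np.cos(h),np.sin(h),0],[np.sin(h),-np.cos(h),0],[0,0,-1]])
    print('turn',np.round(Ro.from_matrix(Rm.T@T).as_rotvec()/np.pi,4),'shift',np.round(d/.3,4),'mm',np.round(d*1000,1))
E
python3 -c "
from h import *
go(530,-281,90,-6.84)"
```

```text
0.45 [ 0.1648 -0.6028  0.1965] [-0.9  0.4  0.3] 0.0856 0.0
[[0.9646, 0.2636, -0.0], [0.2636, -0.9646, 0.0001], [0.0, -0.0001, -1.0]]
turn [-0.      0.      0.1229] shift [ 1.4572 -0.7138  0.3552] mm [ 437.1 -214.1  106.6]
```

Call:
carry_out(rows=[[0, 0, 0.02, 0.15, -0.07, 0.02, -0.36], [0, 0, 0.05, 0.3, -0.14, 0.04, -0.36], [0, 0, 0.08, 0.45, -0.21, 0.06, -0.36], [0, 0, 0.1, 0.6, -0.28, 0.08, -0.36], [0, 0, 0.12, 0.73, -0.35, 0.1, -0.36]], force=40)

```text
t: 0.95
tool_pos: [0.3499, -0.4423, 0.1666]
tool_rot: [3.136, -0.177, 0.001]
contact_force: [0.3, 0.0, -0.1]
opening: 0.058
grip_force: 0.0
```

```bash
python3 -c "
from h import *
go(530,-281,90,-6.84)"
```

```text
0.95 [ 0.3499 -0.4423  0.1666] [ 0.3  0.  -0.1] 0.058 0.0
[[0.9937, -0.1123, 0.0006], [-0.1123, -0.9937, -0.0004], [0.0007, 0.0003, -1.0]]
turn [ 0.0001 -0.0002  0.0022] shift [ 0.536  -0.6018  0.2555] mm [ 160.8 -180.6   76.7]
```

Call:
carry_out(rows=[[0, 0, 0, 0.1, -0.11, 0.04, -0.36], [0, 0, 0.002, 0.2, -0.22, 0.08, -0.36], [0, 0, 0.002, 0.3, -0.34, 0.13, -0.36], [0, 0, 0.002, 0.4, -0.45, 0.18, -0.36], [0, 0, 0.002, 0.5, -0.56, 0.22, -0.36]])

```text
t: 1.45
tool_pos: [0.5169, -0.2917, 0.0999]
tool_rot: [-3.136, 0.183, 0.0]
contact_force: [1.1, -0.8, -0.1]
opening: 0.0579
grip_force: 0.0
```

Call:
carry_out(rows=[[0, 0, 0, 0, 0, 0, -0.36]])

```text
t: 1.55
tool_pos: [0.5178, -0.2889, 0.0983]
tool_rot: [-3.134, 0.174, 0.003]
contact_force: [-0.4, 0.2, -0.1]
opening: 0.0582
grip_force: 0.0
```

Run:
```python
from deck import *
go(530,-281,40,-6.84)
c=get_image('side');p=proj(c,get_obs()['tool_pos']).astype(int);print(p)
x0,y0=p[0]-60,p[1]-40
cv2.imwrite('pics/s1.png',up(c['img'],x0,y0,x0+130,y0+95,6))
```

```text
1.55 [ 0.5178 -0.2889  0.0983] [-0.4  0.2 -0.1] 0.0582 0.0
[[0.9939, -0.1106, -0.0018], [-0.1106, -0.9939, 0.0033], [-0.0022, -0.0031, -1.0]]
turn [-0.001   0.0007  0.0027] shift [ 0.0381 -0.0299  0.1945] mm [11.4 -9.  58.3]
[294 261]
```

View pics/s1.png

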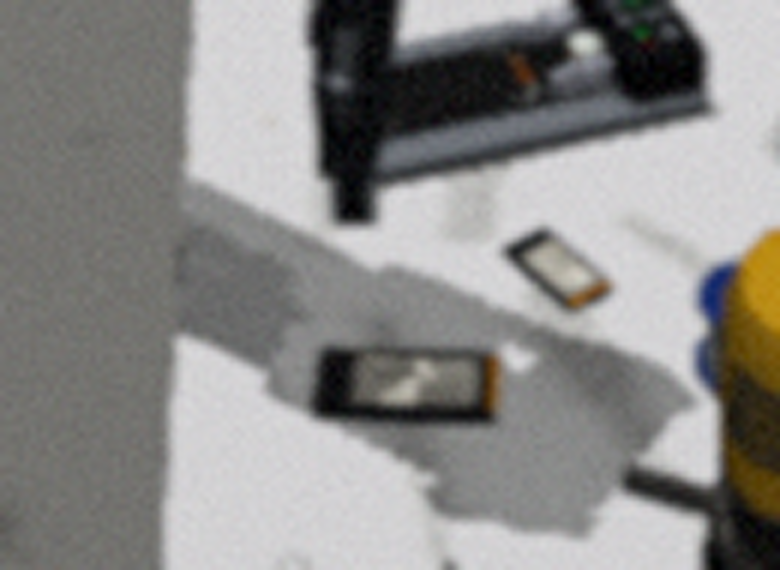

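Call:
carry_out(rows=[[0, 0, 0.002, 0.02, -0.015, 0.06, -0.36], [0, 0, 0.002, 0.038, -0.03, 0.12, -0.36], [0, 0, 0.002, 0.038, -0.03, 0.19, -0.36], [0, 0, 0.002, 0.038, -0.03, 0.19, -0.36]])

```text
t: 2.0
tool_pos: [0.5257, -0.2852, 0.0407]
tool_rot: [-3.133, 0.194, 0.008]
contact_force: [0.0, 0.8, -1.0]
opening: 0.0579
grip_force: 0.0
```

Run:
```python
from deck import *
go(530,-281,10,-6.84)
c=get_image('side');print('side battery centre',ray(c,*back((407,385),234,221,6),.006))
```

```text
2.0 [ 0.5257 -0.2852  0.0407] [ 0.   0.8 -1. ] 0.0579 0.0
[[0.9923, -0.1235, -0.0048], [-0.1235, -0.9923, 0.003], [-0.0052, -0.0024, -1.0]]
turn [-0.0008  0.0016 -0.0014] shift [ 0.0129 -0.0153  0.1023] mm [ 3.9 -4.6 30.7]
side battery centre [ 0.5346679  -0.28873719  0.006     ]
```

Call:
carry_out(rows=[[-0.001, 0.0016, -0.0014, 0.013, -0.011, 0.04, -0.36], [-0.001, 0.0016, -0.0014, 0.013, -0.011, 0.08, -0.36], [-0.001, 0.0016, -0.0014, 0.013, -0.011, 0.09, -0.36], [-0.001, 0.0016, -0.0014, 0.013, -0.011, 0.09, -0.36]])

```text
t: 2.45
tool_pos: [0.532, -0.2826, 0.0157]
tool_rot: [3.133, -0.186, 0.005]
contact_force: [-0.4, 0.6, -0.1]
opening: 0.0582
grip_force: 0.0
```

```bash
python3 -c "
from h import *
go(530,-282,5,-6.84)"
```

```text
2.45 [ 0.532  -0.2826  0.0157] [-0.4  0.6 -0.1] 0.0582 0.0
[[0.993, -0.1181, 0.0032], [-0.1181, -0.993, -0.0028], [0.0035, 0.0024, -1.0]]
turn [ 0.0008 -0.0011  0.0003] shift [-0.0068 -0.0013  0.0356] mm [-2.  -0.4 10.7]
```

Call:
carry_out(rows=[[0, 0, 0, -0.006, 0, 0.012, -0.36], [0, 0, 0, -0.006, 0, 0.024, -0.36], [0, 0, 0, -0.006, 0, 0.03, -0.36], [0, 0, 0, -0.006, 0, 0.036, -0.36], [0, 0, 0, -0.006, 0, 0.036, -0.36]])

```text
t: 2.95
tool_pos: [0.5307, -0.2827, 0.0055]
tool_rot: [3.133, -0.186, 0.007]
contact_force: [-0.3, 0.4, 0.7]
opening: 0.0579
grip_force: 0.0
```

Call:
carry_out(rows=[[0, 0, 0, 0, 0, 0.004, -0.36], [0, 0, 0, 0, 0, 0.008, -0.36], [0, 0, 0, 0, 0, 0.008, -0.36]])

```text
t: 3.25
tool_pos: [0.5307, -0.2827, 0.0032]
tool_rot: [3.133, -0.186, 0.007]
contact_force: [-0.4, 0.3, 0.4]
opening: 0.0584
grip_force: 0.0
```

Call:
carry_out(rows=[[0, 0, 0, 0, 0, 0.004, -0.36], [0, 0, 0, 0, 0, 0.008, -0.36], [0, 0, 0, 0, 0, 0.012, -0.36], [0, 0, 0, 0, 0, 0.012, -0.36]])

```text
t: 3.65
tool_pos: [0.5307, -0.2827, -0.0005]
tool_rot: [3.133, -0.186, 0.007]
contact_force: [-0.0, -0.2, 0.7]
opening: 0.0577
grip_force: 0.0
```

Call:
carry_out(rows=[[0, 0, 0, 0, 0, 0.004, -0.36], [0, 0, 0, 0, 0, 0.007, -0.36], [0, 0, 0, 0, 0, 0.007, -0.36]])

```text
t: 3.95
tool_pos: [0.5307, -0.2827, -0.0025]
tool_rot: [3.133, -0.186, 0.007]
contact_force: [-0.0, -0.7, 0.3]
opening: 0.0583
grip_force: 0.0
```

Call:
carry_out(rows=[[0, 0, 0, 0, 0, 0.004, -0.36], [0, 0, 0, 0, 0, 0.007, -0.36], [0, 0, 0, 0, 0, 0.007, -0.36]])

```text
t: 4.25
tool_pos: [0.5307, -0.2827, -0.0046]
tool_rot: [3.133, -0.186, 0.007]
contact_force: [-0.3, -0.8, 0.1]
opening: 0.0577
grip_force: 0.0
```

Call:
carry_out(rows=[[0, 0, 0, 0, 0, 0.003, -0.36], [0, 0, 0, 0, 0, 0.003, -0.36]])

```text
t: 4.45
tool_pos: [0.5308, -0.2828, -0.0054]
tool_rot: [3.133, -0.186, 0.007]
contact_force: [0.6, -0.3, 0.4]
opening: 0.0581
grip_force: 0.0
```

Call:
carry_out(rows=[[0, 0, 0, 0, 0, 0, -0.15], [0, 0, 0, 0, 0, 0, -0.1], [0, 0, 0, 0, 0, 0, -0.05], [0, 0, 0, 0, 0, 0, 0.1], [0, 0, 0, 0, 0, 0, 0.1]], force=40)

```text
t: 4.95
tool_pos: [0.5309, -0.2828, -0.0053]
tool_rot: [3.133, -0.186, 0.008]
contact_force: [-0.3, 0.5, 0.8]
opening: 0.0384
grip_force: 0.0
```

Run:
```python
from deck import *
a=get_image('side')['img'];b=get_image('top')['img']
A=up(a,265,235,345,310,5);B=up(b,435,190,500,265,5)
cv2.imwrite('pics/g1.png',np.hstack([A,B]))
```

```text
(no output)
```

View pics/g1.png

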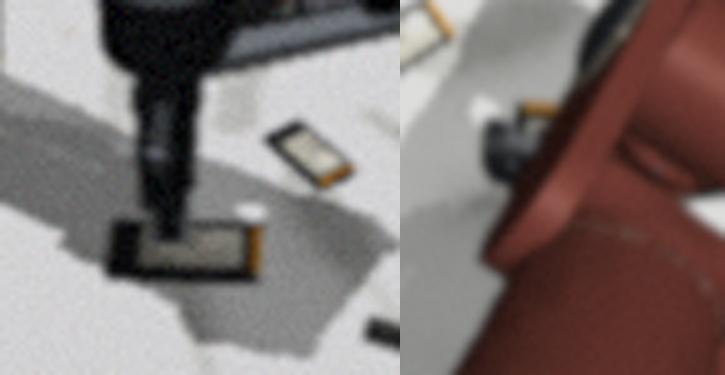

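The side crop shows the near fingertip at crop (165,240), on top of the label, with the battery undisturbed. The fingers closed above the battery, so I work out the true tip height.

Run:
```python
from h import *
c=get_image('side')
print('tip px', 265+165/5,235+240/5)
for z in(-.005,0,.005,.01,.015): print(z,proj(c,(.529,-.302,z)))
state()
```

```text
tip px 298.0 283.0
-0.005 [299.74031452 290.77645076]
0 [299.69773141 289.51947884]
0.005 [299.65496034 288.25695881]
0.01 [299.61200007 286.98885387]
0.015 [299.56884934 285.71512686]
5.1 [ 0.5309 -0.2828 -0.0053] [-0.8  0.7 -0.2] 0.0385 0.0
[[0.993, -0.1181, 0.0046], [-0.1181, -0.993, -0.0037], [0.005, 0.0032, -1.0]]
```

Call:
carry_out(rows=[[0, 0, 0, 0, 0, 0, -0.36], [0, 0, 0, 0, 0, 0, -0.36], [0, 0, 0, 0, 0, 0, -0.36], [0, 0, 0, 0, 0, 0.006, -0.36], [0, 0, 0, 0, 0, 0.006, -0.36]])

```text
t: 5.6
tool_pos: [0.5307, -0.2827, -0.0075]
tool_rot: [3.133, -0.186, 0.007]
contact_force: [0.1, 0.9, -0.4]
opening: 0.0581
grip_force: 0.0
```

Call:
carry_out(rows=[[0, 0, 0, 0, 0, 0.004, -0.36], [0, 0, 0, 0, 0, 0.007, -0.36], [0, 0, 0, 0, 0, 0.007, -0.36]])

```text
t: 5.9
tool_pos: [0.5307, -0.2827, -0.0094]
tool_rot: [3.133, -0.186, 0.007]
contact_force: [-0.6, -1.1, 0.3]
opening: 0.0578
grip_force: 0.0
```

Call:
carry_out(rows=[[0, 0, 0, 0, 0, 0.004, -0.36], [0, 0, 0, 0, 0, 0.007, -0.36], [0, 0, 0, 0, 0, 0.007, -0.36]])

```text
t: 6.2
tool_pos: [0.5308, -0.2828, -0.0115]
tool_rot: [3.133, -0.186, 0.007]
contact_force: [0.6, 0.9, -0.3]
opening: 0.0581
grip_force: 0.0
```

Call:
carry_out(rows=[[0, 0, 0, 0, 0, 0.004, -0.36], [0, 0, 0, 0, 0, 0.007, -0.36], [0, 0, 0, 0, 0, 0.007, -0.36]])

```text
t: 6.5
tool_pos: [0.5308, -0.2828, -0.0136]
tool_rot: [3.133, -0.186, 0.007]
contact_force: [-0.5, 0.7, -0.4]
opening: 0.0582
grip_force: 0.0
```

Call:
carry_out(rows=[[0, 0, 0, 0, 0, 0.004, -0.36], [0, 0, 0, 0, 0, 0.007, -0.36], [0, 0, 0, 0, 0, 0.007, -0.36]])

```text
t: 6.8
tool_pos: [0.5308, -0.2827, -0.0157]
tool_rot: [3.133, -0.186, 0.007]
contact_force: [-0.3, -0.2, 0.2]
opening: 0.0583
grip_force: 0.0
```

Call:
carry_out(rows=[[0, 0, 0, 0, 0, 0.003, -0.36], [0, 0, 0, 0, 0, 0.005, -0.36], [0, 0, 0, 0, 0, 0.005, -0.36]])

```text
t: 7.1
tool_pos: [0.5308, -0.2828, -0.0171]
tool_rot: [3.133, -0.186, 0.007]
contact_force: [0.1, 0.4, 0.7]
opening: 0.0581
grip_force: 0.0
```

Call:
carry_out(rows=[[0, 0, 0, 0, 0, 0.003, -0.36], [0, 0, 0, 0, 0, 0.005, -0.36], [0, 0, 0, 0, 0, 0.005, -0.36]])

```text
t: 7.4
tool_pos: [0.5309, -0.2828, -0.0186]
tool_rot: [3.133, -0.186, 0.007]
contact_force: [0.4, -0.4, 0.0]
opening: 0.0581
grip_force: 0.0
```

Call:
carry_out(rows=[[0, 0, 0, 0, 0, 0.003, -0.36], [0, 0, 0, 0, 0, 0.005, -0.36], [0, 0, 0, 0, 0, 0.005, -0.36]])

```text
t: 7.7
tool_pos: [0.5308, -0.2828, -0.0202]
tool_rot: [3.133, -0.186, 0.007]
contact_force: [-0.4, -0.4, -0.1]
opening: 0.0577
grip_force: 0.0
```

Run:
```python
from deck import *
a=get_image('side')
cv2.imwrite('pics/g2.png',up(a['img'],265,235,345,310,7))
```

```text
(no output)
```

View pics/g2.png

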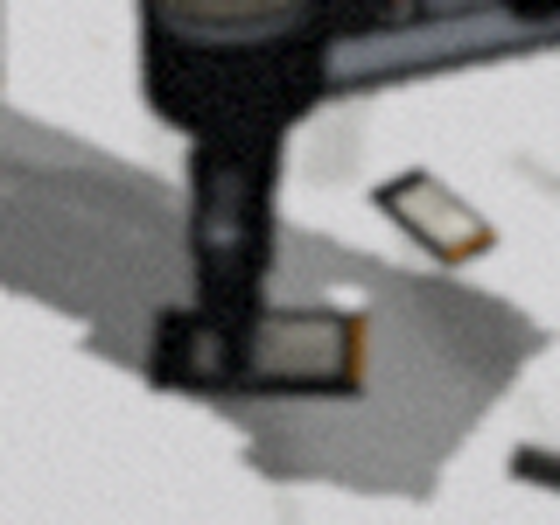

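The crop shows the near finger now overlapping the battery's near side, with its tip at about crop (232,385), still a few mm above the bench. By the pictures, the real fingertips stand about 20–25 mm above the reported TCP. I trust touch and keep descending under guard.

Call:
carry_out(rows=[[0, 0, 0, 0, 0, 0.003, -0.36], [0, 0, 0, 0, 0, 0.005, -0.36], [0, 0, 0, 0, 0, 0.005, -0.36]])

```text
t: 8.05
tool_pos: [0.5308, -0.2828, -0.0217]
tool_rot: [3.133, -0.186, 0.007]
contact_force: [-0.6, -1.0, 0.4]
opening: 0.0581
grip_force: 0.0
```

Call:
carry_out(rows=[[0, 0, 0, 0, 0, 0.003, -0.36], [0, 0, 0, 0, 0, 0.005, -0.36], [0, 0, 0, 0, 0, 0.005, -0.36]])

```text
t: 8.35
tool_pos: [0.5309, -0.2828, -0.0232]
tool_rot: [3.133, -0.186, 0.007]
contact_force: [0.3, 0.1, -0.0]
opening: 0.0581
grip_force: 0.0
```

Call:
carry_out(rows=[[0, 0, 0, 0, 0, 0, -0.1], [0, 0, 0, 0, 0, 0, -0.05], [0, 0, 0, 0, 0, 0, 0.1], [0, 0, 0, 0, 0, 0, 0.1]], force=30)

```text
t: 8.75
tool_pos: [0.531, -0.2829, -0.0229]
tool_rot: [3.133, -0.186, 0.008]
contact_force: [-1.7, -0.3, -0.5]
opening: 0.0386
grip_force: 0.0
```

Run:
```python
from deck import *
a=get_image('side'); b=get_image('top')
o=get_obs(); print(np.round(o['q'],4),np.round(o['effort'],1))
cv2.imwrite('pics/g3.png',np.hstack([up(a['img'],270,245,330,305,6),up(b['img'],440,190,500,250,6)]))
```

```text
[-6.1300e-01  2.2560e-01  1.8169e+00 -5.0000e-04  1.0932e+00  1.0763e+00] [  0.  -40.8 -31.   -0.   -0.    0. ]
```

View pics/g3.png

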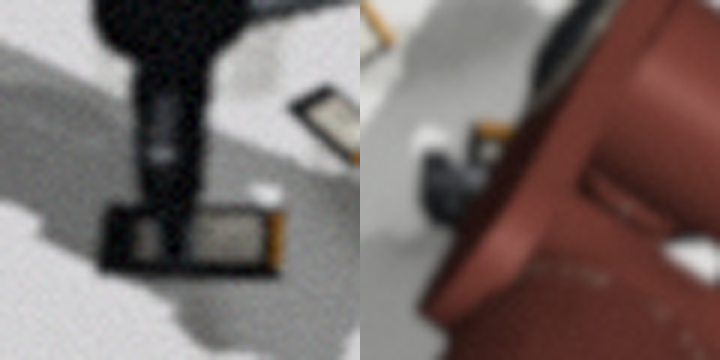

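The fingertip, at crop (175,258), is still just over the battery's top, and the battery has not moved. I reopen and go lower.

Call:
carry_out(rows=[[0, 0, 0, 0, 0, 0, -0.36], [0, 0, 0, 0, 0, 0, -0.36], [0, 0, 0, 0, 0, 0, -0.36], [0, 0, 0, 0, 0, 0.005, -0.36], [0, 0, 0, 0, 0, 0.01, -0.36]])

```text
t: 9.35
tool_pos: [0.531, -0.2829, -0.0261]
tool_rot: [3.133, -0.186, 0.008]
contact_force: [-0.7, 0.8, -0.3]
opening: 0.0583
grip_force: 0.0
```

Call:
carry_out(rows=[[0, 0, 0, 0, 0, 0.004, -0.36], [0, 0, 0, 0, 0, 0.007, -0.36], [0, 0, 0, 0, 0, 0.007, -0.36]])

```text
t: 9.65
tool_pos: [0.5308, -0.2828, -0.0284]
tool_rot: [3.133, -0.186, 0.007]
contact_force: [0.5, 0.2, 0.1]
opening: 0.058
grip_force: 0.0
```

Call:
carry_out(rows=[[0, 0, 0, 0, 0, 0.004, -0.36], [0, 0, 0, 0, 0, 0.007, -0.36], [0, 0, 0, 0, 0, 0.007, -0.36]])

```text
t: 9.95
tool_pos: [0.5309, -0.2829, -0.0304]
tool_rot: [3.133, -0.186, 0.007]
contact_force: [-0.9, -0.8, 0.0]
opening: 0.0585
grip_force: 0.0
```

Call:
carry_out(rows=[[0, 0, 0, 0, 0, 0, -0.1], [0, 0, 0, 0, 0, 0, -0.05], [0, 0, 0, 0, 0, 0, 0.1], [0, 0, 0, 0, 0, 0, 0.1]])

```text
t: 10.35
tool_pos: [0.5312, -0.2831, -0.0297]
tool_rot: [3.132, -0.186, 0.008]
contact_force: [-1.0, -0.1, 3.0]
opening: 0.0429
grip_force: 30.2
```

Call:
carry_out(rows=[[0, 0, 0, 0, 0, -0.01, 0.15], [0, 0, 0, 0, 0, -0.03, 0.15], [0, 0, 0, 0, 0, -0.07, 0.15], [0, 0, 0, 0, 0, -0.12, 0.15], [0, 0, 0, 0, 0, -0.12, 0.15]], force=40)

```text
t: 10.85
tool_pos: [0.5331, -0.2842, 0.0095]
tool_rot: [3.129, -0.185, 0.016]
contact_force: [0.1, 0.4, 0.3]
opening: 0.0415
grip_force: 40.6
```

Run:
```python
from deck import *
state()
a=get_image('side'); b=get_image('top')
cv2.imwrite('pics/g4.png',np.hstack([up(a['img'],270,220,335,300,6),up(b['img'],425,190,490,270,6)]))
```

```text
10.85 [ 0.5331 -0.2842  0.0095] [0.1 0.4 0.3] 0.0415 40.6
[[0.993, -0.118, 0.0097], [-0.1179, -0.993, -0.0072], [0.0104, 0.006, -0.9999]]
```

View pics/g4.png

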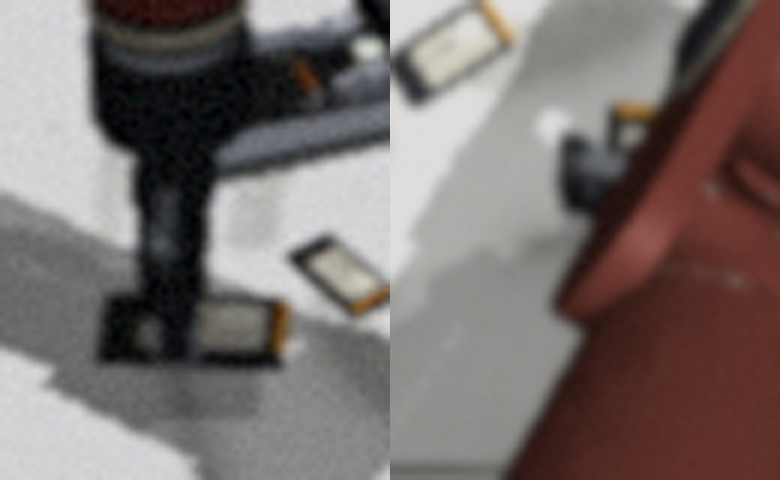

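The side crop shows the battery hanging level in the fingers, with its orange end at crop (285,325) ahead and the fingers slightly behind its middle. Next I carry it over the loading outline.

```bash
python3 -c "
from h import *
go(561,-58.7,30,15.4)"
```

```text
10.95 [ 0.5316 -0.2833  0.0071] [-0.1 -0.2 -1.1] 0.042 40.5
[[0.993, -0.1181, 0.0065], [-0.1181, -0.993, -0.005], [0.007, 0.0042, -1.0]]
turn [ 0.0018 -0.002  -0.1232] shift [ 0.0096 -0.7546 -0.0795] mm [   2.9 -226.4  -23.8]
```

Call:
carry_out(rows=[[0, 0, -0.01, 0.001, -0.04, -0.04, 0.15], [0, 0, -0.03, 0.003, -0.14, -0.08, 0.15], [0, 0, -0.06, 0.005, -0.26, -0.08, 0.15], [0, 0, -0.09, 0.006, -0.38, -0.08, 0.15], [0, 0, -0.12, 0.008, -0.5, -0.08, 0.15]])

```text
t: 11.45
tool_pos: [0.5506, -0.1319, 0.0297]
tool_rot: [3.111, 0.412, 0.006]
contact_force: [0.4, -0.5, -1.0]
opening: 0.0417
grip_force: 40.6
```

```bash
python3 -c "
from h import *
go(561,-58.7,30,15.4)"
```

```text
11.45 [ 0.5506 -0.1319  0.0297] [ 0.4 -0.5 -1. ] 0.0417 40.6
[[0.9654, 0.2606, 0.0045], [0.2606, -0.9654, -0.0033], [0.0035, 0.0043, -1.0]]
turn [ 0.0014 -0.0011 -0.0016] shift [ 0.0971 -0.2265 -0.0017] mm [ 29.1 -67.9  -0.5]
```

Call:
carry_out(rows=[[0.001, -0.001, -0.001, 0.03, -0.08, 0, 0.15], [0.001, -0.001, -0.001, 0.07, -0.16, 0, 0.15], [0.001, -0.001, -0.001, 0.095, -0.22, 0, 0.15], [0.001, -0.001, -0.001, 0.095, -0.22, 0, 0.15], [0.001, -0.001, -0.001, 0.095, -0.22, 0, 0.15]])

```text
t: 11.95
tool_pos: [0.5612, -0.0624, 0.0292]
tool_rot: [3.113, 0.413, 0.0]
contact_force: [-0.4, 0.7, -0.9]
opening: 0.0416
grip_force: 40.7
```

Run:
```python
from deck import *
go(561,-58.7,30,15.4)
# battery orange end: expected pixels and orange blobs, both views
h=np.radians(15.4);x=np.array([np.cos(h),np.sin(h),0]);y=np.array([-np.sin(h),np.cos(h),0])
o=get_obs()['tool_pos']
for n in('top','side'):
    c=get_image(n); hsv=cv2.cvtColor(c['img'],cv2.COLOR_BGR2HSV); m=cv2.inRange(hsv,(5,110,60),(25,255,255))
    e=o+x*52+0 if 0 else o+x*.0505; e[2]=o[2]+.0297+.009
    p=proj(c,e); print(n,'expected',p.round(1))
    k,l,s,ce=cv2.connectedComponentsWithStats(m)
    for i in range(1,k):
        if np.hypot(*(ce[i]-p))<30: print('  blob',s[i],ce[i].round(1), ray(c,*ce[i],e[2]).round(4))
```

```text
11.95 [ 0.5612 -0.0624  0.0292] [-0.4  0.7 -0.9] 0.0416 40.7
[[0.9654, 0.2607, 0.0004], [0.2607, -0.9654, -0.0017], [-0.0001, 0.0018, -1.0]]
turn [ 0.0006  0.     -0.0016] shift [ 0.0025 -0.012  -0.0026] mm [ 0.7 -3.6 -0.8]
top expected [384.7 196.4]
  blob [386 171   1   1   1] [386. 171.] [ 0.6825 -0.0542  0.0679]
  blob [385 173   2   3   4] [385.2 174.2] [ 0.6731 -0.0519  0.0679]
  blob [392 172   2   1   2] [392.5 172. ] [ 0.6797 -0.0723  0.0679]
  blob [399 173   1   1   1] [399. 173.] [ 0.6769 -0.0904  0.0679]
  blob [390 175   1   1   1] [390. 175.] [ 0.671  -0.0651  0.0679]
  blob [402 175   2   2   2] [402.5 175.5] [ 0.6697 -0.0999  0.0679]
  blob [383 177   3   9   9] [383.9 181. ] [ 0.6537 -0.0477  0.0679]
  blob [389 177   1   1   1] [389. 177.] [ 0.6652 -0.0622  0.0679]
  blob [397 176   1   1   1] [397. 176.] [ 0.6682 -0.0846  0.0679]
  blob [386 179   1   1   1] [386. 179.] [ 0.6594 -0.0537  0.0679]
  blob [389 179   1   1   1] [389. 179.] [ 0.6595 -0.0621  0.0679]
  blob [391 178   1   1   1] [391. 178.] [ 0.6624 -0.0677  0.0679]
  blob [401 178   1   1   1] [401. 17
[... 4657 characters left out ...]
[385 219   2   1   2] [385.5 219. ] [ 0.5465 -0.0499  0.0679]
  blob [377 221   1   1   1] [377. 221.] [ 0.5408 -0.0265  0.0679]
  blob [390 220   6   2   7] [392.9 220.3] [ 0.543  -0.07    0.0679]
  blob [377 223   1   1   1] [377. 223.] [ 0.5353 -0.0265  0.0679]
  blob [383 222   1   1   1] [383. 222.] [ 0.5381 -0.0429  0.0679]
  blob [388 223   1   2   2] [388.  223.5] [ 0.534  -0.0565  0.0679]
  blob [397 222   3   2   4] [397.8 222.5] [ 0.5369 -0.0832  0.0679]
  blob [381 224   1   1   1] [381. 224.] [ 0.5326 -0.0373  0.0679]
  blob [386 225   1   1   1] [386. 225.] [ 0.5299 -0.0509  0.0679]
side expected [320.7 220.4]
  blob [318 220   4   5   8] [319.2 222.2] [ 0.6043 -0.0594  0.0679]
```

Run:
```python
from deck import *
c=get_image('side'); i0=cv2.imread('pics/side0.png')
def orange(im,x0,y0,x1,y1):
    U=up(im,x0,y0,x1,y1,4).astype(float); w=np.clip(U[...,2]-U[...,0]-35,0,None); ys,xs=np.indices(w.shape)
    return back(((w*xs).sum()/w.sum(),(w*ys).sum()/w.sum()),x0,y0,4),int(w.max())
p,m=orange(i0,314,225,329,241); print('bar',p,m,ray(c,*p,.017).round(4))
q,m=orange(i0,308,278,322,294); print('batt start',q,m,ray(c,*q,.006).round(4))
q,m=orange(c['img'],311,214,328,230); print('batt now',q,m,ray(c,*q,.0589+.006).round(4))
# top, initial orange bar
t=get_image('top');p,m=orange(cv2.imread('pics/top0.png'),374,194,388,204); print('bar top',p,m,ray(t,*p,.017).round(4))
```

```text
bar [320.80398135 232.69296987] 25 [ 0.6105 -0.049   0.017 ]
batt start [315.55757958 284.29766345] 93 [ 0.5763 -0.2899  0.006 ]
batt now [319.14878243 221.40834092] 23 [ 0.6047 -0.0501  0.0649]
bar top [380.48263668 198.92363318] 38 [ 0.6136 -0.0433  0.017 ]
```

Call:
carry_out(rows=[[0, 0, -0.001, 0.002, -0.006, 0.03, 0.15], [0, 0, -0.001, 0.002, -0.006, 0.07, 0.15], [0, 0, -0.001, 0.002, -0.006, 0.1, 0.15], [0, 0, -0.001, 0.002, -0.006, 0.12, 0.15], [0, 0, -0.001, 0.002, -0.006, 0.12, 0.15]])

```text
t: 12.65
tool_pos: [0.5602, -0.0608, -0.0088]
tool_rot: [3.114, 0.415, -0.004]
contact_force: [-0.2, 0.3, -1.3]
opening: 0.0415
grip_force: 40.6
```

Run:
```python
from deck import *
c=get_image('side')
go(561,-58.7,-12.7,15.4)
U=up(c['img'],270,205,350,265,7); cv2.imwrite('pics/g5.png',U)
```

```text
12.7 [ 0.5609 -0.061  -0.0079] [-0.3  0.3 -0.1] 0.0419 40.7
[[0.9651, 0.2617, -0.001], [0.2617, -0.9651, -0.0011], [-0.0012, 0.0008, -1.0]]
turn [ 0.0002  0.0004 -0.0013] shift [ 0.0022 -0.0073  0.0161] mm [ 0.7 -2.2  4.8]
```

View pics/g5.png

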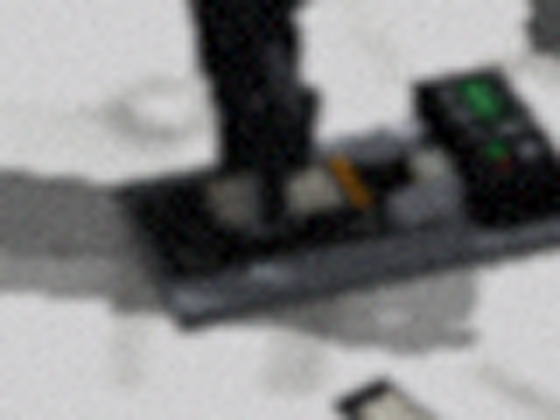

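The crop shows the battery just above the deck inside the outline, with its orange end at crop (350,182) facing the head. It is roughly centred, with the guides ahead at (430,185). That was my tenth picture, so I go on by numbers, first lowering under guard.

Call:
carry_out(rows=[[0, 0, -0.001, 0.002, -0.003, 0.004, 0.15], [0, 0, -0.001, 0.002, -0.003, 0.008, 0.15], [0, 0, -0.001, 0.002, -0.003, 0.01, 0.15], [0, 0, -0.001, 0.002, -0.003, 0.01, 0.15]])

```text
t: 13.1
tool_pos: [0.5621, -0.06, -0.0097]
tool_rot: [3.112, 0.42, 0.001]
contact_force: [-0.7, 0.3, -1.3]
opening: 0.0411
grip_force: 40.7
```

Call:
carry_out(rows=[[0, 0, 0, 0, 0, 0.003, 0.15], [0, 0, 0, 0, 0, 0.003, 0.15]])

```text
t: 13.3
tool_pos: [0.5619, -0.0601, -0.0108]
tool_rot: [3.112, 0.42, 0.001]
contact_force: [0.6, -0.3, -0.9]
opening: 0.0414
grip_force: 40.7
```

Call:
carry_out(rows=[[0, 0, 0, 0, 0, 0.003, 0.15], [0, 0, 0, 0, 0, 0.003, 0.15]])

```text
t: 13.5
tool_pos: [0.5619, -0.0601, -0.0118]
tool_rot: [3.112, 0.42, 0.001]
contact_force: [-0.3, -1.1, -0.4]
opening: 0.0415
grip_force: 40.7
```

Before contact, I check its lateral position against the guides and orange bar in the side view.

Run:
```python
from deck import *
c=get_image('side'); im=np.mean([get_image('side')['img'].astype('float32') for _ in range(3)],0)
def orange(im,x0,y0,x1,y1,z):
    U=up(im,x0,y0,x1,y1,4); w=np.clip(U[...,2]-U[...,0]-40,0,None); ys,xs=np.nonzero(w>8)
    P=np.array([ray(c,*back(p,x0,y0,4),z)[:2]*1000 for p in zip(xs,ys)],'float32')
    M=P.mean(0); r=cv2.minAreaRect(P); return M,r,len(P)
i0=cv2.imread('pics/side0.png').astype('float32')
print('bar',orange(i0,314,225,329,241,.017))
print('bat start (thick 9)',orange(i0,308,278,322,294,.006))
print('bat now',orange(im,312,224,330,240,.024))
state()
```

```text
bar (array([610.7952 , -49.79644], dtype=float32), ((611.0443725585938, -50.098060607910156), (11.594353675842285, 5.990399360656738), 85.6505126953125), 49)
bat start (thick 9) (array([ 576.32874, -290.32336], dtype=float32), ((576.1653442382812, -289.9867248535156), (38.2071533203125, 8.046342849731445), 86.02680969238281), 389)
bat now (array([607.45215 , -48.269115], dtype=float32), ((607.49267578125, -47.36344909667969), (9.150104522705078, 37.45938491821289), 13.069429397583008), 233)
13.7 [ 0.562  -0.0601 -0.0117] [ 1.4 -0.2 -0.5] 0.0414 40.7
[[0.9643, 0.2649, 0.0008], [0.2649, -0.9643, -0.0015], [0.0004, 0.0017, -1.0]]
```

Call:
carry_out(rows=[[0, 0, 0, -0.004, 0, 0.003, 0.15], [0, 0, 0, -0.004, 0, 0.003, 0.15]])

```text
t: 13.9
tool_pos: [0.561, -0.0605, -0.0124]
tool_rot: [3.112, 0.419, 0.002]
contact_force: [0.8, -0.3, -0.1]
opening: 0.0418
grip_force: 41.0
```

Call:
carry_out(rows=[[0, 0, 0, 0, 0, 0.003, 0.15], [0, 0, 0, 0, 0, 0.003, 0.15]])

```text
t: 14.1
tool_pos: [0.561, -0.0605, -0.0126]
tool_rot: [3.112, 0.42, 0.001]
contact_force: [-2.5, 0.0, 5.8]
opening: 0.0416
grip_force: 43.2
```

Call:
carry_out(rows=[[0, 0, 0, 0, 0, 0.003, 0.15], [0, 0, 0, 0, 0, 0.003, 0.15]])

```text
t: 14.3
tool_pos: [0.561, -0.0605, -0.0127]
tool_rot: [3.112, 0.42, -0.0]
contact_force: [-5.3, 1.6, 10.0]
opening: 0.042
grip_force: 44.9
```

Deck contact came exactly where predicted, at -12.7 mm. I ease the down-force and slide.

Call:
carry_out(rows=[[0, 0, 0, 0, 0, -0.004, 0.15], [0, 0, 0, 0, 0, -0.004, 0.15], [0, 0, 0, 0, 0, -0.004, 0.15]])

```text
t: 14.6
tool_pos: [0.5612, -0.0605, -0.0126]
tool_rot: [3.112, 0.42, 0.002]
contact_force: [-2.4, 0.8, 6.1]
opening: 0.0415
grip_force: 43.2
```

Call:
carry_out(rows=[[0, 0, -0.001, 0.01, 0, 0, 0.15], [0, 0, -0.001, 0.02, 0, 0, 0.15], [0, 0, -0.001, 0.03, 0, 0, 0.15], [0, 0, -0.001, 0.04, 0, 0, 0.15], [0, 0, -0.001, 0.04, 0, 0, 0.15]])

```text
t: 15.1
tool_pos: [0.5727, -0.0576, -0.0126]
tool_rot: [3.11, 0.425, 0.0]
contact_force: [-2.5, 0.0, 6.7]
opening: 0.0416
grip_force: 43.4
```

Call:
carry_out(rows=[[0, 0, 0, 0.01, 0, -0.002, 0.15], [0, 0, 0, 0.02, 0, -0.002, 0.15], [0, 0, 0, 0.027, 0, -0.002, 0.15], [0, 0, 0, 0.027, 0, -0.002, 0.15]])

```text
t: 15.5
tool_pos: [0.5806, -0.055, -0.0125]
tool_rot: [3.111, 0.425, 0.002]
contact_force: [-0.7, -1.0, 4.0]
opening: 0.0417
grip_force: 42.6
```

```bash
cat > m.py <<'E'
from deck import *
c=get_image('side'); im=np.mean([get_image('side')['img'].astype('float32') for _ in range(3)],0)
U=up(im,308,220,345,242,4); w=U[...,2]-U[...,0]-40; ys,xs=np.nonzero(w>8)
P=np.array([ray(c,*back(p,308,220,4),.023)[:2]*1000 for p in zip(xs,ys)],'float32')
print('orange',P.mean(0),cv2.minAreaRect(P),len(P))
o=state(); h=np.radians(15.4); f=o['contact_force']
print('along',f[0]*np.cos(h)+f[1]*np.sin(h),'lat',-f[0]*np.sin(h)+f[1]*np.cos(h),'torque',o['wrist_torque'].round(2) if hasattr(o['wrist_torque'],'round') else o['wrist_torque'])
d=o['tool_pos'][:2]*1000-np.array([567.5,-56.8]); print('tcp rel mark along',d@[np.cos(h),np.sin(h)],'lat',d@[-np.sin(h),np.cos(h)])
E
python3 m.py
```

```text
orange [624.99194 -38.21582] ((624.9966430664062, -38.074337005615234), (7.529055118560791, 26.716976165771484), 16.313505172729492) 144
15.7 [ 0.5806 -0.055  -0.0125] [0.4 0.3 2.1] 0.0416 42.2
[[0.9635, 0.2679, 0.0018], [0.2679, -0.9635, -0.0015], [0.0013, 0.002, -1.0]]
along 0.47868501899369326 lat 0.22166897706040264 torque [-0.09 -0.05  0.03]
tcp rel mark along 13.090912473506107 lat -1.7883022097859103
```

Call:
carry_out(rows=[[0, 0, 0, 0.01, 0, 0, 0.15], [0, 0, 0, 0.02, 0, 0, 0.15], [0, 0, 0, 0.03, 0, 0, 0.15], [0, 0, 0, 0.03, 0, 0, 0.15]])

```text
t: 16.1
tool_pos: [0.5895, -0.0524, -0.0125]
tool_rot: [3.111, 0.425, 0.002]
contact_force: [-1.4, 0.0, 3.0]
opening: 0.0418
grip_force: 42.5
```

```bash
python3 m.py
```

```text
orange [633.4033  -35.80296] ((633.7137451171875, -34.880035400390625), (7.804090976715088, 24.79304313659668), 9.504916191101074) 119
16.3 [ 0.5895 -0.0525 -0.0125] [0.8 0.6 2.6] 0.0417 42.1
[[0.9635, 0.2678, 0.0023], [0.2678, -0.9635, -0.0012], [0.0019, 0.0018, -1.0]]
along 0.9106185619652772 lat 0.42106667899267397 torque [ 0.03 -0.1  -0.02]
tcp rel mark along 22.353258494298053 lat -1.662661335080319
```

Call:
carry_out(rows=[[0, 0, 0, 0.005, 0, 0, 0.15], [0, 0, 0, 0.01, 0, 0, 0.15], [0, 0, 0, 0.013, 0, 0, 0.15], [0, 0, 0, 0.013, 0, 0, 0.15]])

```text
t: 16.7
tool_pos: [0.5919, -0.0518, -0.0126]
tool_rot: [3.111, 0.425, -0.002]
contact_force: [-3.1, -0.8, 4.8]
opening: 0.0415
grip_force: 43.2
```

Call:
carry_out(rows=[[0, 0, 0, 0.003, 0, 0, 0.15], [0, 0, 0, 0.006, 0, 0, 0.15], [0, 0, 0, 0.009, 0, 0, 0.15], [0, 0, 0, 0.009, 0, 0, 0.15]])

```text
t: 17.1
tool_pos: [0.5926, -0.0516, -0.0126]
tool_rot: [3.111, 0.425, -0.01]
contact_force: [-9.5, -1.9, 11.1]
opening: 0.0412
grip_force: 44.9
```

```bash
python3 m.py
```

```text
orange [635.8706 -33.9291] ((636.0402221679688, -33.54983901977539), (5.8203630447387695, 22.238393783569336), 11.12496566772461) 93
17.3 [ 0.5926 -0.0516 -0.0126] [-9.4 -2.8 10.2] 0.0416 44.8
[[0.9633, 0.2683, -0.0057], [0.2683, -0.9633, -0.0027], [-0.0063, 0.0011, -1.0]]
along -9.842042708629428 lat -0.17037746838506118 torque [-0.52  1.61  0.01]
tcp rel mark along 25.624012839984804 lat -1.6442104911112736
```

Call:
carry_out(rows=[[0, 0.002, 0, 0, 0, -0.002, 0.15], [0, 0.002, 0, 0, 0, -0.003, 0.15], [0, 0.002, 0, 0, 0, -0.003, 0.15]])

```text
t: 17.6
tool_pos: [0.593, -0.0515, -0.0125]
tool_rot: [3.112, 0.425, 0.003]
contact_force: [-5.8, -2.0, 4.1]
opening: 0.0418
grip_force: 42.8
```

```bash
python3 m.py
```

```text
orange [636.1592   -35.218063] ((636.43212890625, -34.458763122558594), (5.748615264892578, 20.273075103759766), 8.88093090057373) 77
17.8 [ 0.593  -0.0515 -0.0125] [-5.4 -2.4  4.6] 0.0414 42.9
[[0.9634, 0.2682, 0.0016], [0.2682, -0.9634, -0.0009], [0.0013, 0.0012, -1.0]]
along -5.829158948205228 lat -0.9281882534257688 torque [-0.5   1.01  0.02]
tcp rel mark along 25.95210115832664 lat -1.6278700307064868
```

Call:
carry_out(rows=[[0, 0.001, 0, 0.004, 0, -0.001, 0.15], [0, 0.001, 0, 0.008, 0, -0.001, 0.15], [0, 0.001, 0, 0.012, 0, -0.002, 0.15], [0, 0.001, 0, 0.012, 0, -0.002, 0.15]])

```text
t: 18.2
tool_pos: [0.5954, -0.0506, -0.0125]
tool_rot: [3.112, 0.425, 0.003]
contact_force: [-7.8, -3.7, 4.1]
opening: 0.0417
grip_force: 42.7
```

```bash
python3 m.py
```

```text
orange [637.79266  -29.639465] ((637.5103759765625, -31.093162536621094), (7.122546195983887, 21.896520614624023), 6.915566921234131) 96
18.4 [ 0.5954 -0.0506 -0.0125] [-7.5 -3.6  4. ] 0.0414 42.7
[[0.9634, 0.2681, 0.0024], [0.2681, -0.9634, -0.0001], [0.0023, 0.0007, -1.0]]
along -8.184991551075985 lat -1.4505123369989383 torque [-0.63  1.25 -0.06]
tcp rel mark along 28.580981904706793 lat -1.422207623001075
```

Call:
carry_out(rows=[[0, 0.0005, 0, 0.005, 0.001, -0.001, 0.15], [0, 0.001, 0, 0.01, 0.002, -0.001, 0.15], [0, 0.001, 0, 0.014, 0.002, -0.001, 0.15], [0, 0.001, 0, 0.014, 0.002, -0.001, 0.15]])

```text
t: 18.8
tool_pos: [0.5981, -0.05, -0.0126]
tool_rot: [-3.112, -0.426, -0.003]
contact_force: [-10.5, -3.5, 6.9]
opening: 0.0415
grip_force: 43.7
```

```bash
python3 m.py
```

```text
orange [641.0675   -32.047325] ((641.0928955078125, -31.164405822753906), (6.657070159912109, 22.060440063476562), 10.963619232177734) 94
19.0 [ 0.5981 -0.05   -0.0126] [-12.   -3.6   6.6] 0.0418 43.6
[[0.9633, 0.2684, 0.0017], [0.2684, -0.9633, 0.0009], [0.0018, -0.0004, -1.0]]
along -12.52244335926625 lat -0.2359046987766633 torque [-0.71  1.88 -0.01]
tcp rel mark along 31.28493853594201 lat -1.5652461592842846
```

Call:
carry_out(rows=[[0, 0.001, 0, 0.003, 0, -0.002, 0.15], [0, 0.0015, 0, 0.006, 0, -0.003, 0.15], [0, 0.0015, 0, 0.008, 0, -0.003, 0.15], [0, 0.0015, 0, 0.008, 0, -0.003, 0.15]])

```text
t: 19.4
tool_pos: [0.5996, -0.0494, -0.0125]
tool_rot: [-3.111, -0.425, -0.008]
contact_force: [-11.7, -5.0, 4.7]
opening: 0.0414
grip_force: 42.6
```

```bash
python3 m.py
```

```text
orange [642.40607  -30.067839] ((642.62841796875, -30.264724731445312), (5.842103481292725, 20.417903900146484), 10.895894050598145) 82
19.6 [ 0.5996 -0.0494 -0.0125] [-10.9  -3.6   4. ] 0.0414 42.6
[[0.9633, 0.2682, 0.0047], [0.2682, -0.9634, 0.0022], [0.0051, -0.0008, -1.0]]
along -11.442374713102154 lat -0.5699030415143147 torque [-0.78  1.93 -0.05]
tcp rel mark along 32.88615176687924 lat -1.3795866903271694
```

Call:
carry_out(rows=[[0, 0, 0, 0.003, 0, 0, 0.15], [0, 0, 0, 0.005, 0, 0, 0.15], [0, 0, 0, 0.005, 0, 0, 0.15]])

```text
t: 19.9
tool_pos: [0.5999, -0.0493, -0.0126]
tool_rot: [-3.111, -0.426, -0.003]
contact_force: [-15.9, -4.5, 7.1]
opening: 0.0417
grip_force: 43.7
```

Call:
carry_out(rows=[[0, 0, 0, 0.003, 0, 0, 0.15], [0, 0, 0, 0.005, 0, 0, 0.15], [0, 0, 0, 0.005, 0, 0, 0.15]])

```text
t: 20.2
tool_pos: [0.5999, -0.0493, -0.0126]
tool_rot: [-3.111, -0.426, 0.003]
contact_force: [-19.7, -7.0, 10.6]
opening: 0.0418
grip_force: 45.1
```

```bash
python3 m.py
```

```text
orange [642.41205  -29.753208] ((642.33154296875, -29.830265045166016), (7.113130569458008, 18.993694305419922), 10.693033218383789) 98
20.4 [ 0.5999 -0.0493 -0.0127] [-19.8  -6.3  10.5] 0.0414 45.0
[[0.9632, 0.2686, -0.0018], [0.2686, -0.9632, 0.001], [-0.0015, -0.0014, -1.0]]
along -20.761402735108074 lat -0.8226405635845762 torque [-1.24  3.37 -0.06]
tcp rel mark along 33.21205459605945 lat -1.3790307869705565
```

Call:
carry_out(rows=[[0, 0.001, 0, 0.001, 0, -0.002, 0.15], [0, 0.001, 0, 0.003, 0, -0.003, 0.15], [0, 0.001, 0, 0.003, 0, -0.003, 0.15], [0, 0.001, 0, 0.003, 0, -0.003, 0.15]])

```text
t: 20.8
tool_pos: [0.6, -0.0492, -0.0126]
tool_rot: [-3.111, -0.426, 0.0]
contact_force: [-19.7, -7.2, 7.4]
opening: 0.0416
grip_force: 43.9
```

```bash
python3 m.py
```

```text
orange [642.4502   -29.387758] ((642.2962036132812, -29.610010147094727), (7.100741863250732, 18.99599838256836), 10.692773818969727) 94
21.0 [ 0.6    -0.0493 -0.0126] [-19.9  -8.    8.2] 0.0415 43.9
[[0.9632, 0.2688, -0.0001], [0.2688, -0.9632, 0.0015], [0.0003, -0.0015, -1.0]]
along -21.342178063181496 lat -2.4135381187346425 torque [-1.37  3.33 -0.09]
tcp rel mark along 33.34576386004906 lat -1.3640682169116118
```

Call:
carry_out(rows=[[0, 0, 0.001, 0, 0.001, 0, 0.15], [0, 0, 0.0015, 0.002, 0.002, -0.001, 0.15], [0, 0, 0.0015, 0.002, 0.002, -0.001, 0.15], [0, 0, 0.0015, 0.002, 0.002, -0.001, 0.15]])

```text
t: 21.4
tool_pos: [0.6, -0.0493, -0.0126]
tool_rot: [-3.111, -0.419, 0.003]
contact_force: [-22.5, -7.3, 8.7]
opening: 0.0416
grip_force: 44.2
```

```bash
python3 m.py
```

```text
orange [642.4525   -29.677164] ((642.403076171875, -29.80483627319336), (7.10402250289917, 18.7698974609375), 5.646657466888428) 96
21.6 [ 0.6    -0.0493 -0.0126] [-21.   -7.1   8.5] 0.0419 44.2
[[0.9644, 0.2646, -0.0019], [0.2646, -0.9644, 0.0021], [-0.0013, -0.0026, -1.0]]
along -22.095646544384756 lat -1.3046227983968546 torque [-1.26  3.56  0.01]
tcp rel mark along 33.32020328505995 lat -1.376542464801819
```

Call:
carry_out(rows=[[0, 0, 0, 0, 0, 0, 0.15], [0, 0, 0, 0, 0, 0, 0.15], [0, 0, 0, 0, 0, 0, 0.15], [0, 0, 0, 0, 0, 0, 0.15], [0, 0, 0, 0, 0, 0, 0.15]])

```text
t: 22.1
tool_pos: [0.6, -0.0493, -0.0126]
tool_rot: [-3.111, -0.419, 0.003]
contact_force: [-21.4, -6.7, 8.5]
opening: 0.0415
grip_force: 44.2
```

```bash
python3 m.py; python3 -c "
from station import finish_job
print(finish_job())"
```

```text
orange [642.4565  -29.53672] ((642.3956909179688, -29.73052978515625), (7.10402250289917, 18.919235229492188), 5.646657466888428) 96
22.3 [ 0.6    -0.0493 -0.0126] [-21.2  -5.7   8.7] 0.0412 44.2
[[0.9644, 0.2646, -0.002], [0.2646, -0.9644, 0.0022], [-0.0013, -0.0026, -1.0]]
along -21.909084326778984 lat 0.12092917619568233 torque [-1.25  3.59  0.04]
tcp rel mark along 33.30614636878625 lat -1.3655990889655714
the job is handed in; nothing more can be done
None
```

Handed in at 22.3 s: the battery was laid in the outline, slid home between the guides, and is held against the stop screws with about 22 N of push (roughly 8 N or more on the screws); seating was judged from force and position readings, not a final picture.

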